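Point out the spent cell and hold the return flap open

TASK

Show me which battery goes out: point down at the yellow AA cell in the bamboo tray with the fingertips a couple of centimetres above it, and keep pointing for two seconds without touching the cells or the tray. Then, with the fingertips, gently push the clear flap in the top of the white battery return box about halfway down or further, and finish while holding it open there so that I can drop the cell in. Pick nothing up, and leave the bulbs, cup and remote where they are.

Things in the scene. Friction and masses are not known exactly. Their poses are not given: they have to be found in the camera images.
- yellow_cell: the spent cell: loose yellow AA cell, 14.5 mm diameter, 50.5 mm long, lying level in one of the four cradles of the tray (which one varies). Origin: its centre, 11 mm above the shelf; x along the cell towards its nub, z up. Its top is 18.5 mm above the shelf
- blue_cell1: loose blue AA cell with a black end, same size and axes as yellow_cell, lying in another cradle of the tray; bystander. Origin: its centre
- blue_cell2: loose blue AA cell with a black end, same size and axes as yellow_cell, lying in another cradle of the tray; bystander. Origin: its centre
- blue_cell3: loose blue AA cell with a black end, same size and axes as yellow_cell, lying in another cradle of the tray; bystander. Origin: its centre
- tray: loose bamboo tray, 76 (x) by 134 (y) mm, rim 12 mm high, with four cradles 30 mm apart along its y; each cell lies along the tray's x and stands 6.5 mm proud of the rim. It stands to the left or right of the remote. Origin: centre of its underside, z up
- return_box: white battery return box, fixed; 140 (x) by 160 (y) by 120 mm high, green band on its front (-x), grey rim on top, grey back plate 135 mm high at its far side. It stands on the other side of the remote from the tray, front roughly to the robot. Its top opening, x -40 to +45, y -72 to +72 mm, is shut by the flap; below, it is hollow to its floor 4 mm up. Origin: centre of its underside, z up
- flap (a joint): angle of the clear acrylic flap (82 by 140 by 4 mm, green strip on its free front edge), rad: 0 shut and flush with the top, grows as it is pushed down, stop at 1.0. Hinge along the box's y at box x +45 mm, 120 mm up; the front edge swings down. A spring shuts it: 45 mm from the hinge under 1 N starts it and 2 to 3 N hold 0.6, a fingertip there sinking about 28 mm
- flap_press (a point): point on the flap's upper face, midway along it in y and 45 mm from the hinge, which moves with the flap; shut, it lies over the box's origin, 120 mm above the shelf. Its axes are the box's when shut
- bulb1: pear-shaped white LED bulb, 60 mm across at the widest (78 mm up), 110 mm tall, standing on its 26 mm metal screw cap, dome up; loose, bystander. Origin: centre of its underside, z up
- bulb2: pear-shaped white LED bulb, 60 mm across at the widest (78 mm up), 110 mm tall, standing on its 26 mm metal screw cap, dome up; loose, bystander. Origin: centre of its underside, z up
- cup: open stainless steel cup, 76 mm across the rim, 85 mm tall, standing; loose, bystander. Origin: centre of its underside, z up
- remote: red plastic remote control with black buttons, 150 (x) by 42 (y) by 18 mm, lying flat between tray and box; loose, bystander. Origin: centre of its underside, z up
Things that resemble listed ones, but are neither listed nor needed, are in the scene too. Several things look just like the return_box: the one meant starts farthest to the robot's right.

How it is judged (in metres and radians):
On the way, in this order (a step that is already met when the one before it is completed fails the run):
1. the tool points down (within 45 degrees) at the yellow cell for 1.5 s: TCP within 13 mm of its axis, 26 mm of its middle, 40 to 90 mm above the shelf (y of the grasp point in the frame of yellow_cell between -0.013 and 0.013 m and x of the grasp point in the frame of yellow_cell between -0.026 and 0.026 m and height (world z) of the grasp point between 0.04 and 0.09 m and angle between the grasp point's own z axis and vertical above 2.35 rad), for 1.5 s.
2. then the fingers push the flap open past 0.4 rad for 0.5 s (value of joint flap above 0.4 rad and contact force between the fingers and return_box above 0.4 N), for 0.5 s.
At the end, for the whole second after the job is handed in: the fingers still press on the flap (over 0.4 N) and hold it still at more than 0.4 rad; tray, cells, bulbs, cup and remote are all within 10 mm of where they started (all of step 2 and velocity of joint flap between -0.1 and 0.1 rad/s and distance of each of bulb1, bulb2, cup, remote, yellow_cell, blue_cell1, blue_cell2, blue_cell3, tray from where it was at the start of the episode below 0.01 m); the arm keeps its last pose, push and grip.
It fails at once if the robot touches the tray or a cell (over 0.3 N) (contact force between any of the arm, the fingers and yellow_cell above 0.3 N or contact force between any of the arm, the fingers and blue_cell1 above 0.3 N or contact force between any of the arm, the fingers and blue_cell2 above 0.3 N or contact force between any of the arm, the fingers and blue_cell3 above 0.3 N or contact force between any of the arm, the fingers and tray above 0.3 N).
It fails at once if a cell, the tray or a bystander is moved, lifted or knocked over (over 10 mm or 0.3 rad) (distance of any of bulb1, bulb2, cup, remote, yellow_cell, blue_cell1, blue_cell2, blue_cell3, tray from where it was at the start of the episode above 0.01 m or angle between any of bulb1, bulb2, cup, remote's own z axis and vertical above 0.3 rad).
It fails at once if the return box or its flap is pressed harder than 25 N (contact force between any of the arm, the fingers and return_box above 25 N).
It also fails if it takes over 48 s, if anything falls off the work surface, if the arm or the gripper's body presses on something with over 40 N, if the wrist force passes 120 N, or if a joint passes its speed limit or range.

ROBOT

A 6-joint arm with a two-finger parallel gripper is mounted at the origin on the work surface. World frame = base frame: x ahead of the robot, y to its left, z up, the work surface at z = 0. Lengths are in m, angles in degrees, forces in N, time in s.
With the tool pointing down it reaches from about 0.4 to 0.825 m from the base axis. Payload 7 kg.
Tool frame: the origin (TCP) lies between the finger pads, 19 mm behind the fingertips; this is the grasp point; z points along the fingers, y is the line along which they close (so a half turn about z gives the same grasp; the last joint's range is limited). The gripper opens to 88 mm and grips with 3 to 60 N. Pads are 19 mm wide; open, the fingers measure 130 mm over their backs; the gripper's body (78 mm by 193 mm) begins 47 mm behind the grasp point.
Start: joints at [-48.466, 20.546, 0.682, 0, -70.136, -16.507], TCP at [0.286, -0.612, 0.245] pointing down, gripper open.
Joint ranges: [-176.03, 176.03], [-82.01, 121.73], [-58.28, 71.71], [-173.87, 95.51], [-174.79, -0.11], [-173.66, 173.66]. Speed limits (degrees/s): [136.94, 136.94, 172.46, 180, 180, 180].

INTERFACE

Orientations are given as [roll, pitch, yaw] about the fixed x, y, z axes, in that order (R = Rz(yaw) Ry(pitch) Rx(roll)).
In Python, from plant import get_state, optics, order gives the robot as it stands. The module is installed in compiled form; this text tells all that it offers.
- The arm moves only by the tool send_rows, never from a script. Its argument "moves" is a list of rows, each an object with "slide": the shift along the tool's x, y, z as a fraction of full scale, a list of three; "turn": the turn about the tool's z as a fraction of full scale; "gripper": the opening, from 0 (shut) to 1 (fully open). A call has exactly 5 rows; each row is the pose to reach, as a shift and turn from the pose commanded when the call began, along the tool's axes at that moment; what a row does not reach only later rows make up. Full scale, the value 1, is 150 mm for a shift and 90 degrees for a turn. A row lasts 1/12 s, in which the tool goes at most 41.7 mm and 7.16 degrees, less where a joint would pass 70% of its speed; a pose out of reach is approached as far as the arm can. A call with a number of a shift or a turn outside -1 to 1 is refused whole. A call with a gripper value outside its range is refused whole. The fingers move at their own pace and stop on an object; "newtons" is the grip in N (left out, the last holds). Time passes only in rows, so rows that repeat a pose let the fingers close, or fill a call up. It gives the time, the measured TCP pose, the force, the opening and the grip force at its end, in the units of the state.
- get_state(): the state, without advancing time (a new reading comes with each control period).
- optics.capture(name): name is "side" or "top"; returns a dict with "img" (480x640x3 uint8, red, green, blue), "intrinsics" (3x3 intrinsics, pixels), "origin" and "attitude" of the camera in the world. Camera axes: x right, y down, z forward; pixel columns grow to the right and rows downward; lengths in m; the calibration is good to about 2 mm. A picture is of the moment at which its call begins. There is no depth.
- order.close_job(): hands the job in; it is judged then, once.
Trained networks look in the newest picture that a camera, given by its name, has taken for a name from the list of things; names that differ only in an ending like _2 or _b are one class to them, and where a whole thing is asked for, a point or a joint stands for the part that bears it (a point fixed in the world has none). Each returns a list of dicts, best first, with "p" (0 to 1); they miss things now and then, are a little off and sometimes report something else, mostly with a low value. They report only what shows in the picture. A call takes as long as a camera call. They do not tell look-alikes from the thing itself.
- optics.look_for(camera, name): "location" ([x, y, z] in m, in world coordinates, good to about 4 mm: the middle of the surface that is visible of it).
The state is a dict: "time_s": time; "joints": joint angles; "qd": joint speeds; "joint_torque": joint torques, N m; "tcp_pos": TCP position; "eef_rot": TCP orientation; "contact_force": force on the tool from outside, world axes, zero at the start; "moment": the same for the moment, N m; "gripper_width": finger opening in m; "gripper_force": force on a finger pad.
Only numpy, scipy, OpenCV 4.12 (cv2) and the standard library are available. Lean on these libraries where they do the work, as an engineer would, in place of code of your own. Each camera call takes 0.05 s, during which the arm holds its last target. There are 200 camera calls.

## Working session

There is one attempt and no reset: what is moved stays moved. The work goes in short steps, Python scripts to look and compute and a tool call to move; the robot and the scene stay as the last step left them, time stands still between calls to the robot, and variables do not carry over. Pictures are saved under pics/ and viewed, at most 10 in all, crops included, and the job is handed in when it is done.

Besides the shell and the picture viewer there is one more tool, called after "Emit:" by a JSON object that holds its "api" and its "payload". send_rows: Moves the arm, as the interface text tells. Shift numbers are shares of 150 mm and turn numbers shares of 90 degrees, none past 1 either way. Its arguments: {"type":"object","properties":{"moves":{"type":"array"},"newtons":{"type":"number"}},"required":["moves"]}

```bash
mkdir -p pics
python3 - <<'E'
from plant import get_state, optics
import cv2
print({k:v for k,v in get_state().items()})
for c in("side","top"):
    d=optics.capture(c); cv2.imwrite(f"pics/{c}0.png",d["img"][:,:,::-1]); print(c,d["intrinsics"],d["origin"],d["attitude"])
    for n in("yellow_cell","blue_cell1","tray","return_box","flap","flap_press","bulb1","cup","remote"):
        print(n,[(round(r["p"],2),[round(float(x),3) for x in r["location"]]) for r in optics.look_for(c,n)])
E
```

```text
{'time_s': 0.0, 'joints': array([-4.84659940e+01,  2.05916344e+01,  6.31446132e-01, -1.95190519e-02,
       -7.01370956e+01, -1.65073979e+01]), 'qd': array([0.03218388, 0.00250415, 0.01207278, 0.00569487, 0.06560532,
       0.03293886]), 'joint_torque': array([ 1.76365966e-04, -5.82722747e+01,  2.93052703e+01,  6.99711934e+00,
        6.84271901e-03, -1.30273766e-04]), 'tcp_pos': array([ 0.28531902, -0.61119844,  0.24440464]), 'eef_rot': array([ 1.79901512e+02, -1.00521030e-02, -1.54980031e+02]), 'contact_force': array([-0.94340282, -0.65256817, -0.56959221]), 'moment': array([ 0.01861302, -0.00015032,  0.02734127]), 'gripper_force': 0.0, 'gripper_width': 0.08785105434045544}
side [[461.12529714   0.         320.54713813]
 [  0.         461.12529714 244.21052326]
 [  0.           0.           1.        ]] [0.17496883 0.66308897 0.86324306] [-137.1574419    -0.63347156 -142.74595258]
yellow_cell [(0.39, [0.498, -0.257, 0.013])]
blue_cell1 [(0.67, [0.492, -0.224, 0.014]), (0.65, [0.503, -0.282, 0.017])]
tray [(0.71, [0.493, -0.227, 0.011])]
return_box [(0.64, [0.519, 0.266, 0.121]), (0
[... 487 characters left out ...]
    1.        ]] [0.52907565 0.10462389 1.27798903] [-176.16394745   -0.62043447  -89.25607213]
yellow_cell [(0.71, [0.496, -0.256, 0.016])]
blue_cell1 [(0.63, [0.492, -0.192, 0.02]), (0.48, [0.499, -0.281, 0.018])]
tray [(0.81, [0.499, -0.241, 0.01]), (0.46, [0.535, 0.245, 0.12])]
return_box [(0.82, [0.534, 0.245, 0.122]), (0.79, [0.628, 0.493, 0.119])]
flap [(0.73, [0.627, 0.505, 0.121]), (0.58, [0.533, 0.244, 0.12]), (0.36, [0.536, 0.246, 0.118])]
flap_press [(0.92, [0.53, 0.244, 0.121]), (0.7, [0.63, 0.504, 0.119])]
bulb1 [(0.97, [0.761, -0.191, 0.1]), (0.83, [0.776, 0.022, 0.107])]
cup [(0.69, [0.751, 0.214, 0.022])]
remote [(0.96, [0.49, -0.004, 0.017]), (0.23, [0.491, -0.226, 0.017])]
```

View pics/top0.png

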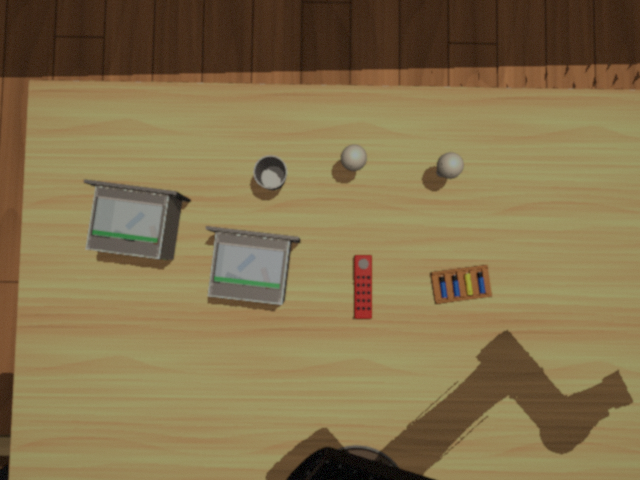

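View pics/side0.png

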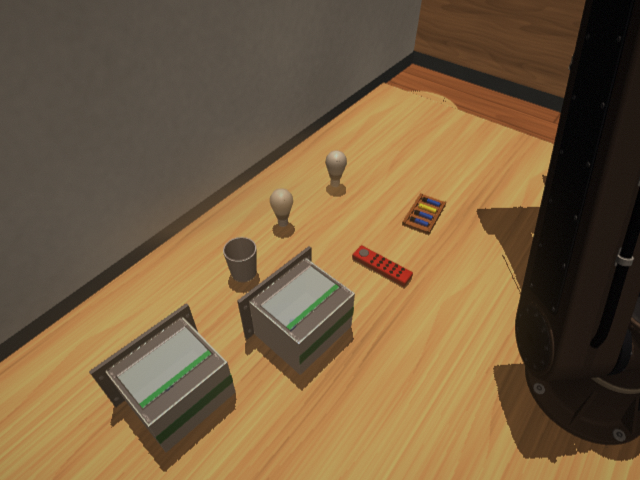

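The top view shows two white boxes, at px (250,268) (y≈+0.245) and (135,222) (y≈+0.50). The one at (250,268) is farther to the robot's right and next to the remote, so it is the one meant. The yellow cell is at (469,283), third from the left in the tray. The bulbs are at (354,157) and (450,165), the cup at (270,173) and the remote at (363,287). The side view agrees: the boxes are at (305,300) and (165,365), and the yellow cell at (427,208).

Next I'll measure the yellow cell's centre and axis and the box's yaw, and make the confirming crop.

```bash
cat > h.py <<'E'
import numpy as np, cv2
from scipy.spatial.transform import Rotation as R
from plant import get_state, optics
def ray(d,u,v):
    K=np.array(d["intrinsics"]); r=R.from_euler("xyz",d["attitude"],degrees=True).as_matrix()@np.linalg.solve(K,[u,v,1.]); return np.array(d["origin"]),r
def onz(d,u,v,z):
    o,r=ray(d,u,v); return o+r*(z-o[2])/r[2]
def tri(a,b):
    A=[];B=[]
    for o,r in(a,b):
        r=r/np.linalg.norm(r);P=np.eye(3)-np.outer(r,r);A.append(P);B.append(P@o)
    return np.linalg.lstsq(np.vstack(A),np.hstack(B),rcond=None)[0]
def blob(img,lo,hi,box):
    h=cv2.cvtColor(img,cv2.COLOR_RGB2HSV);m=cv2.inRange(h,np.array(lo),np.array(hi))
    x0,y0,x1,y1=box;k=np.zeros_like(m);k[y0:y1,x0:x1]=m[y0:y1,x0:x1]
    n,l,s,c=cv2.connectedComponentsWithStats(k)
    i=1+np.argmax(s[1:,4]);p=np.argwhere(l==i)[:,::-1].astype(float)
    return p.mean(0),p
E
python3 - <<'E'
from h import *
D={c:optics.capture(c) for c in("top","side")}
Y={"top":(430,262,495,306),"side":(400,190,450,236)}
G={"top":(205,225,300,310),"side":(245,255,350,332)}
for name,lo,hi,B,z in(("yellow",(24,170,120),(36,255,255),Y,.016),("strip",(45,120,60),(85,255,255),G,.12)):
    rs=[]
    for c in D:
        m,p=blob(D[c]["img"],lo,hi,B[c]); rs.append(ray(D[c],*m))
        w=np.array([onz(D[c],*q,z)[:2] for q in p]); e,v=np.linalg.eigh(np.cov(w.T)); a=v[:,1]
        t=(w-w.mean(0))@a
        print(name,c,m.round(1),len(p),w.mean(0).round(4),"ang",round(np.degrees(np.arctan2(a[1],a[0])),1),"len",np.ptp(t).round(4))
    print(" tri",tri(*rs).round(4))
i=D["top"]["img"][:,:,::-1]
a=cv2.resize(i[220:315,195:305],(400,345),interpolation=cv2.INTER_CUBIC);b=cv2.resize(i[255:312,425:500],(400,345)[:2],interpolation=cv2.INTER_CUBIC)
cv2.imwrite("pics/crop1.png",np.hstack([a,b]))
# tray outline corners
E
```

```text
yellow top [467.1 287.5] 17 [ 0.4889 -0.2557] ang -170.6 len 0.0328
yellow side [427.4 206.9] 37 [ 0.4976 -0.2564] ang -173.2 len 0.0463
 tri [ 0.4923 -0.2522  0.022 ]
strip top [242.7 281.3] 106 [0.4993 0.2542] ang 84.2 len 0.1331
strip side [311.8 306.4] 207 [0.4988 0.251 ] ang 84.2 len 0.1369
 tri [0.4987 0.2535 0.1221]
```

View pics/crop1.png

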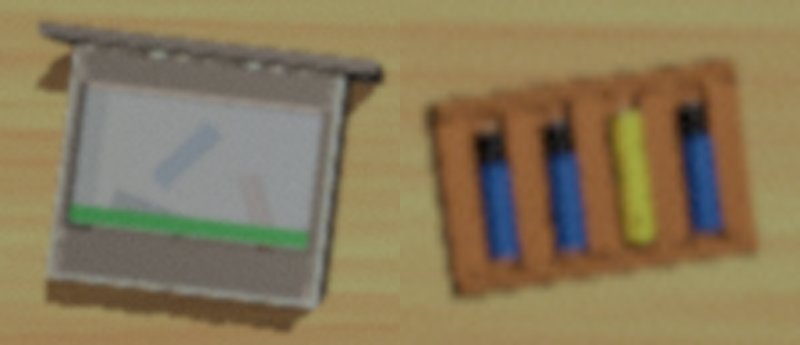

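The crop confirms it. On the left is the right-hand box, with its flap shut and the green strip in front. On the right is the tray, with the yellow cell third from the left at about px (469,284), which puts it at world (0.497,-0.256). The strip gives a box yaw of about -5.8° and a press point near (0.532, 0.248, 0.12).

First I'll close the fingers and turn the tool to the box's yaw.

Emit:
{"api": "send_rows", "payload": {"moves": [{"slide": [0,0,0],"turn": 0.07,"gripper": 0},{"slide": [0,0,0],"turn": 0.14,"gripper": 0},{"slide": [0,0,0],"turn": 0.21,"gripper": 0},{"slide": [0,0,0],"turn": 0.28,"gripper": 0},{"slide": [0,0,0],"turn": 0.344,"gripper": 0}], "newtons": 10}}

```text
time_s: 1.52
tcp_pos: [0.2855, -0.6116, 0.2454]
eef_rot: [180.0, 0.0, 173.7]
contact_force: [0.3, 0.7, -0.1]
gripper_width: 0.0598
gripper_force: 0.0
```

Emit:
{"api": "send_rows", "payload": {"moves": [{"slide": [-0.07,0.16,0],"turn": 0,"gripper": 0},{"slide": [-0.15,0.33,0],"turn": 0,"gripper": 0},{"slide": [-0.23,0.5,0],"turn": 0,"gripper": 0},{"slide": [-0.31,0.67,0],"turn": 0,"gripper": 0},{"slide": [-0.384,0.834,0],"turn": 0,"gripper": 0}]}}

```text
time_s: 1.93
tcp_pos: [0.3563, -0.492, 0.2454]
eef_rot: [-180.0, 0.0, 174.1]
contact_force: [0.6, -0.7, 0.2]
gripper_width: 0.0265
gripper_force: 0.0
```

Emit:
{"api": "send_rows", "payload": {"moves": [{"slide": [-0.07,0.16,0],"turn": 0,"gripper": 0},{"slide": [-0.15,0.33,0],"turn": 0,"gripper": 0},{"slide": [-0.23,0.5,0],"turn": 0,"gripper": 0},{"slide": [-0.31,0.67,0],"turn": 0,"gripper": 0},{"slide": [-0.384,0.834,0],"turn": 0,"gripper": 0}]}}

```text
time_s: 2.35
tcp_pos: [0.4266, -0.3734, 0.2456]
eef_rot: [-180.0, 0.0, 174.1]
contact_force: [0.3, -0.3, 0.4]
gripper_width: 0.0005
gripper_force: 0.0
```

Emit:
{"api": "send_rows", "payload": {"moves": [{"slide": [-0.1,0.2,0],"turn": 0,"gripper": 0},{"slide": [-0.2,0.42,0],"turn": 0,"gripper": 0},{"slide": [-0.3,0.64,0],"turn": 0,"gripper": 0},{"slide": [-0.384,0.834,0],"turn": 0,"gripper": 0},{"slide": [-0.384,0.834,0],"turn": 0,"gripper": 0}]}}

```text
time_s: 2.77
tcp_pos: [0.4986, -0.2525, 0.2456]
eef_rot: [180.0, 0.1, 174.3]
contact_force: [-0.3, -0.2, -0.0]
gripper_width: 0.0006
gripper_force: 0.0
```

Emit:
{"api": "send_rows", "payload": {"moves": [{"slide": [0,-0.005,0.14],"turn": 0,"gripper": 0},{"slide": [0,-0.01,0.28],"turn": 0,"gripper": 0},{"slide": [0,-0.02,0.42],"turn": 0,"gripper": 0},{"slide": [0.01,-0.023,0.56],"turn": 0,"gripper": 0},{"slide": [0.01,-0.023,0.7],"turn": 0,"gripper": 0}]}}

```text
time_s: 3.18
tcp_pos: [0.4941, -0.2596, 0.1397]
eef_rot: [-180.0, 0.0, 174.1]
contact_force: [-0.3, 0.4, 0.3]
gripper_width: 0.0005
gripper_force: 0.0
```

Emit:
{"api": "send_rows", "payload": {"moves": [{"slide": [0,0,0.13],"turn": 0,"gripper": 0},{"slide": [0,0,0.26],"turn": 0,"gripper": 0},{"slide": [0,0,0.38],"turn": 0,"gripper": 0},{"slide": [0,0,0.48],"turn": 0,"gripper": 0},{"slide": [0,0,0.52],"turn": 0,"gripper": 0}]}}

```text
time_s: 3.6
tcp_pos: [0.4931, -0.2594, 0.0603]
eef_rot: [180.0, -0.2, 174.0]
contact_force: [-0.5, -0.1, 0.1]
gripper_width: 0.0005
gripper_force: 0.0
```

Run:
```python
from h import *
for c in("top","side"):
    d=optics.capture(c)
    i=d["img"][:,:,::-1]; x,y=(400,220) if c=="top" else (370,140)
    cv2.imwrite(f"pics/{c}1.png",cv2.resize(i[y:y+120,x:x+160],(640,480),interpolation=cv2.INTER_CUBIC))
    for n in("yellow_cell","blue_cell1","tray"): print(c,n,[(round(r["p"],2),np.round(r["location"],3)) for r in optics.look_for(c,n)])
print(get_state()["tcp_pos"],get_state()["time_s"])
```

```text
top yellow_cell [(0.22, array([0.535, 0.244, 0.119]))]
top blue_cell1 []
top tray []
side yellow_cell [(0.61, array([ 0.5  , -0.251,  0.017]))]
side blue_cell1 [(0.57, array([ 0.49 , -0.223,  0.011])), (0.57, array([ 0.489, -0.194,  0.015])), (0.55, array([ 0.488, -0.286,  0.017]))]
side tray [(0.98, array([ 0.485, -0.218,  0.011])), (0.71, array([ 0.499, -0.256,  0.015]))]
[ 0.49495393 -0.25959352  0.06337268] 4.0
```

View pics/side1.png

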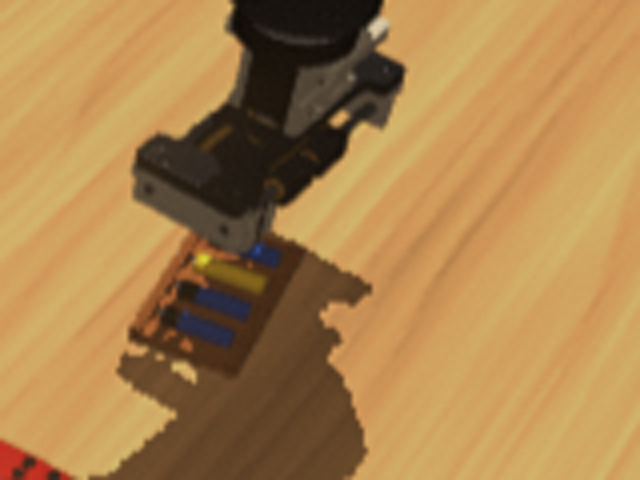

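The side crop shows the closed fingertips (about (240,240) in the crop) hovering over the tray, touching nothing. The blue cells are evenly spaced, which puts the yellow one at y≈-0.255. I'll correct by 4 mm and hold.

Emit:
{"api": "send_rows", "payload": {"moves": [{"slide": [-0.01,0.03,0],"turn": 0,"gripper": 0},{"slide": [-0.01,0.03,0],"turn": 0,"gripper": 0},{"slide": [-0.01,0.03,0],"turn": 0,"gripper": 0},{"slide": [-0.01,0.03,0],"turn": 0,"gripper": 0},{"slide": [-0.01,0.03,0],"turn": 0,"gripper": 0}]}}

```text
time_s: 4.42
tcp_pos: [0.4963, -0.2551, 0.0624]
eef_rot: [-180.0, 0.0, 174.1]
contact_force: [-0.1, -0.3, -0.3]
gripper_width: 0.0007
gripper_force: 0.0
```

Emit:
{"api": "send_rows", "payload": {"moves": [{"slide": [0,0,0],"turn": 0,"gripper": 0},{"slide": [0,0,0],"turn": 0,"gripper": 0},{"slide": [0,0,0],"turn": 0,"gripper": 0},{"slide": [0,0,0],"turn": 0,"gripper": 0},{"slide": [0,0,0],"turn": 0,"gripper": 0}]}}

```text
time_s: 4.83
tcp_pos: [0.4963, -0.2552, 0.0623]
eef_rot: [-180.0, -0.0, 174.1]
contact_force: [0.2, 0.4, 0.1]
gripper_width: 0.0005
gripper_force: 0.0
```

Emit:
{"api": "send_rows", "payload": {"moves": [{"slide": [0,0,0],"turn": 0,"gripper": 0},{"slide": [0,0,0],"turn": 0,"gripper": 0},{"slide": [0,0,0],"turn": 0,"gripper": 0},{"slide": [0,0,0],"turn": 0,"gripper": 0},{"slide": [0,0,0],"turn": 0,"gripper": 0}]}}

```text
time_s: 5.25
tcp_pos: [0.4963, -0.2551, 0.0624]
eef_rot: [180.0, 0.0, 174.1]
contact_force: [0.3, 0.1, 0.1]
gripper_width: 0.0002
gripper_force: 0.0
```

Emit:
{"api": "send_rows", "payload": {"moves": [{"slide": [0,0,0],"turn": 0,"gripper": 0},{"slide": [0,0,0],"turn": 0,"gripper": 0},{"slide": [0,0,0],"turn": 0,"gripper": 0},{"slide": [0,0,0],"turn": 0,"gripper": 0},{"slide": [0,0,0],"turn": 0,"gripper": 0}]}}

```text
time_s: 5.67
tcp_pos: [0.4963, -0.2551, 0.0624]
eef_rot: [180.0, 0.0, 174.1]
contact_force: [0.5, 0.4, -0.5]
gripper_width: 0.0005
gripper_force: 0.0
```

Emit:
{"api": "send_rows", "payload": {"moves": [{"slide": [0,0,0],"turn": 0,"gripper": 0},{"slide": [0,0,0],"turn": 0,"gripper": 0},{"slide": [0,0,0],"turn": 0,"gripper": 0},{"slide": [0,0,0],"turn": 0,"gripper": 0},{"slide": [0,0,0],"turn": 0,"gripper": 0}]}}

```text
time_s: 6.08
tcp_pos: [0.4963, -0.2552, 0.0624]
eef_rot: [180.0, 0.0, 174.1]
contact_force: [0.3, 0.4, -0.0]
gripper_width: 0.0005
gripper_force: 0.0
```

Emit:
{"api": "send_rows", "payload": {"moves": [{"slide": [0,0,0],"turn": 0,"gripper": 0},{"slide": [0,0,0],"turn": 0,"gripper": 0},{"slide": [0,0,0],"turn": 0,"gripper": 0},{"slide": [0,0,0],"turn": 0,"gripper": 0},{"slide": [0,0,0],"turn": 0,"gripper": 0}]}}

```text
time_s: 6.5
tcp_pos: [0.4963, -0.2552, 0.0624]
eef_rot: [-180.0, -0.0, 174.1]
contact_force: [-0.0, -0.5, 0.6]
gripper_width: 0.0006
gripper_force: 0.0
```

Emit:
{"api": "send_rows", "payload": {"moves": [{"slide": [0,0,-0.15],"turn": 0,"gripper": 0},{"slide": [0,0,-0.35],"turn": 0,"gripper": 0},{"slide": [0,0,-0.55],"turn": 0,"gripper": 0},{"slide": [0,0,-0.75],"turn": 0,"gripper": 0},{"slide": [0,0,-0.95],"turn": 0,"gripper": 0}]}}

```text
time_s: 6.92
tcp_pos: [0.496, -0.2551, 0.2064]
eef_rot: [180.0, -0.0, 174.1]
contact_force: [-0.0, -0.5, -0.6]
gripper_width: 0.0001
gripper_force: 0.0
```

Emit:
{"api": "send_rows", "payload": {"moves": [{"slide": [0,0.14,0],"turn": 0,"gripper": 0},{"slide": [0.01,0.31,0],"turn": 0,"gripper": 0},{"slide": [0.02,0.48,0],"turn": 0,"gripper": 0},{"slide": [0.025,0.66,0],"turn": 0,"gripper": 0},{"slide": [0.028,0.84,0],"turn": 0,"gripper": 0}]}}

```text
time_s: 7.33
tcp_pos: [0.5049, -0.1284, 0.205]
eef_rot: [180.0, 0.0, 174.0]
contact_force: [1.1, 0.5, -0.7]
gripper_width: 0.0003
gripper_force: 0.0
```

Emit:
{"api": "send_rows", "payload": {"moves": [{"slide": [0,0.17,0],"turn": 0,"gripper": 0},{"slide": [0.01,0.34,0],"turn": 0,"gripper": 0},{"slide": [0.02,0.51,0],"turn": 0,"gripper": 0},{"slide": [0.025,0.68,0],"turn": 0,"gripper": 0},{"slide": [0.028,0.84,0],"turn": 0,"gripper": 0}]}}

```text
time_s: 7.75
tcp_pos: [0.5138, -0.0023, 0.205]
eef_rot: [180.0, 0.0, 174.1]
contact_force: [0.9, 0.2, -1.0]
gripper_width: 0.0004
gripper_force: 0.0
```

Emit:
{"api": "send_rows", "payload": {"moves": [{"slide": [0,0.17,0],"turn": 0,"gripper": 0},{"slide": [0.01,0.34,0],"turn": 0,"gripper": 0},{"slide": [0.02,0.51,0],"turn": 0,"gripper": 0},{"slide": [0.025,0.68,0],"turn": 0,"gripper": 0},{"slide": [0.028,0.84,0],"turn": 0,"gripper": 0}]}}

```text
time_s: 8.17
tcp_pos: [0.5227, 0.1235, 0.205]
eef_rot: [180.0, 0.0, 174.1]
contact_force: [-0.0, -0.9, 0.2]
gripper_width: 0.0005
gripper_force: 0.0
```

Emit:
{"api": "send_rows", "payload": {"moves": [{"slide": [0,0.2,0],"turn": 0,"gripper": 0},{"slide": [0.01,0.42,0],"turn": 0,"gripper": 0},{"slide": [0.02,0.64,0],"turn": 0,"gripper": 0},{"slide": [0.025,0.84,0],"turn": 0,"gripper": 0},{"slide": [0.028,0.84,0],"turn": 0,"gripper": 0}]}}

```text
time_s: 8.58
tcp_pos: [0.5323, 0.2524, 0.2045]
eef_rot: [180.0, 0.0, 174.2]
contact_force: [-0.1, -0.4, 0.0]
gripper_width: 0.0001
gripper_force: 0.0
```

Emit:
{"api": "send_rows", "payload": {"moves": [{"slide": [0,-0.02,0.1],"turn": 0,"gripper": 0},{"slide": [0,-0.02,0.2],"turn": 0,"gripper": 0},{"slide": [0,-0.02,0.29],"turn": 0,"gripper": 0},{"slide": [0,-0.02,0.36],"turn": 0,"gripper": 0},{"slide": [0,-0.02,0.39],"turn": 0,"gripper": 0}]}}

```text
time_s: 9.0
tcp_pos: [0.5307, 0.2443, 0.1447]
eef_rot: [-179.9, -0.1, 174.0]
contact_force: [-0.7, -0.0, -1.2]
gripper_width: 0.0004
gripper_force: 0.0
```

Emit:
{"api": "send_rows", "payload": {"moves": [{"slide": [0,0,0.02],"turn": 0,"gripper": 0},{"slide": [0,0,0.04],"turn": 0,"gripper": 0},{"slide": [0,0,0.06],"turn": 0,"gripper": 0},{"slide": [0,0,0.08],"turn": 0,"gripper": 0},{"slide": [0,0,0.1],"turn": 0,"gripper": 0}]}}

```text
time_s: 9.42
tcp_pos: [0.5321, 0.2452, 0.132]
eef_rot: [179.9, 0.1, 174.1]
contact_force: [1.8, -1.0, 1.8]
gripper_width: 0.0004
gripper_force: 1.0
```

Emit:
{"api": "send_rows", "payload": {"moves": [{"slide": [0,0,0.02],"turn": 0,"gripper": 0},{"slide": [0,0,0.04],"turn": 0,"gripper": 0},{"slide": [0,0,0.06],"turn": 0,"gripper": 0},{"slide": [0,0,0.08],"turn": 0,"gripper": 0},{"slide": [0,0,0.08],"turn": 0,"gripper": 0}]}}

```text
time_s: 9.83
tcp_pos: [0.5312, 0.2449, 0.1188]
eef_rot: [-180.0, -0.0, 174.1]
contact_force: [-0.5, 1.0, 3.3]
gripper_width: 0.0004
gripper_force: 1.2
```

Run:
```python
from h import *
for c in("top","side"):
    d=optics.capture(c)
    i=d["img"][:,:,::-1]; x,y=(170,200) if c=="top" else (220,220)
    cv2.imwrite(f"pics/{c}2.png",cv2.resize(i[y:y+120,x:x+160],(640,480),interpolation=cv2.INTER_CUBIC))
s=get_state();print(s["tcp_pos"],s["time_s"],s["contact_force"])
```

```text
[0.53113235 0.24494251 0.11913823] 9.9333 [-0.43350705  1.28664135  2.14114707]
```

View pics/side2.png

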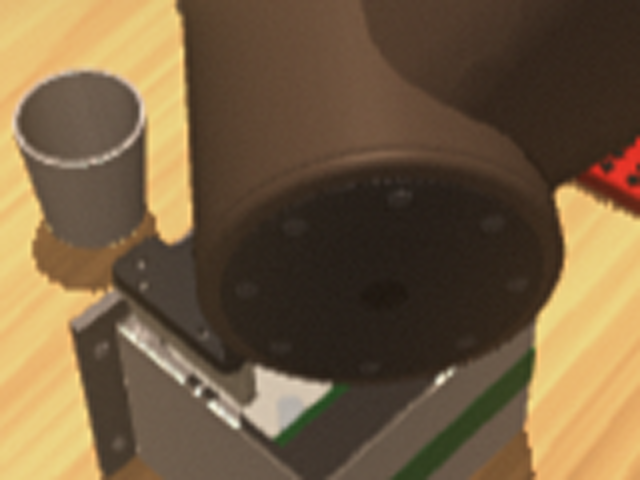

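The side crop shows the gripper over the box, with the green strip (about (310,420) in the crop) sunk below the rim. The wrist reads 2–3 N upward, so the tips are pressing on the flap. I'll go about 9 mm deeper and hold.

Emit:
{"api": "send_rows", "payload": {"moves": [{"slide": [0,0,0.015],"turn": 0,"gripper": 0},{"slide": [0,0,0.03],"turn": 0,"gripper": 0},{"slide": [0,0,0.045],"turn": 0,"gripper": 0},{"slide": [0,0,0.055],"turn": 0,"gripper": 0},{"slide": [0,0,0.06],"turn": 0,"gripper": 0}]}}

```text
time_s: 10.35
tcp_pos: [0.5312, 0.2448, 0.11]
eef_rot: [-180.0, -0.0, 174.1]
contact_force: [0.3, 0.7, 3.4]
gripper_width: 0.001
gripper_force: 1.4
```

Emit:
{"api": "send_rows", "payload": {"moves": [{"slide": [0,0,0],"turn": 0,"gripper": 0},{"slide": [0,0,0],"turn": 0,"gripper": 0},{"slide": [0,0,0],"turn": 0,"gripper": 0},{"slide": [0,0,0],"turn": 0,"gripper": 0},{"slide": [0,0,0],"turn": 0,"gripper": 0}]}}

```text
time_s: 10.77
tcp_pos: [0.5312, 0.2448, 0.1103]
eef_rot: [-180.0, -0.0, 174.1]
contact_force: [-1.2, -0.1, 2.8]
gripper_width: 0.0003
gripper_force: 1.4
```

Emit:
{"api": "send_rows", "payload": {"moves": [{"slide": [0,0,0],"turn": 0,"gripper": 0},{"slide": [0,0,0],"turn": 0,"gripper": 0},{"slide": [0,0,0],"turn": 0,"gripper": 0},{"slide": [0,0,0],"turn": 0,"gripper": 0},{"slide": [0,0,0],"turn": 0,"gripper": 0}]}}

```text
time_s: 11.18
tcp_pos: [0.5312, 0.2448, 0.1103]
eef_rot: [-180.0, -0.0, 174.1]
contact_force: [-0.3, 0.2, 1.8]
gripper_width: 0.0005
gripper_force: 1.4
```

Emit:
{"api": "send_rows", "payload": {"moves": [{"slide": [0,0,0],"turn": 0,"gripper": 0},{"slide": [0,0,0],"turn": 0,"gripper": 0},{"slide": [0,0,0],"turn": 0,"gripper": 0},{"slide": [0,0,0],"turn": 0,"gripper": 0},{"slide": [0,0,0],"turn": 0,"gripper": 0}]}}

```text
time_s: 11.6
tcp_pos: [0.5313, 0.2448, 0.1103]
eef_rot: [-180.0, -0.0, 174.1]
contact_force: [-1.5, 0.7, 2.2]
gripper_width: 0.0009
gripper_force: 1.4
```

Run:
```python
from h import *
F=[]
for k in range(4):
    d=optics.capture("side"); s=get_state(); F.append(s["contact_force"])
cv2.imwrite("pics/side3.png",cv2.resize(d["img"][200:360,200:410,::-1],(788,600),interpolation=cv2.INTER_CUBIC))
print(s["tcp_pos"],np.mean(F,0))
for n in("bulb1","cup","remote","yellow_cell","tray"): print(n,[(round(r["p"],2),np.round(r["location"],3)) for r in optics.look_for("side",n)])
```

```text
[0.53130874 0.24486115 0.11031163] [-1.90771477  0.10126694  2.36071624]
bulb1 [(0.87, array([ 0.746, -0.187,  0.099]))]
cup [(0.72, array([0.743, 0.208, 0.054]))]
remote [(0.91, array([ 0.456, -0.008,  0.021]))]
yellow_cell []
tray []
```

View pics/side3.png

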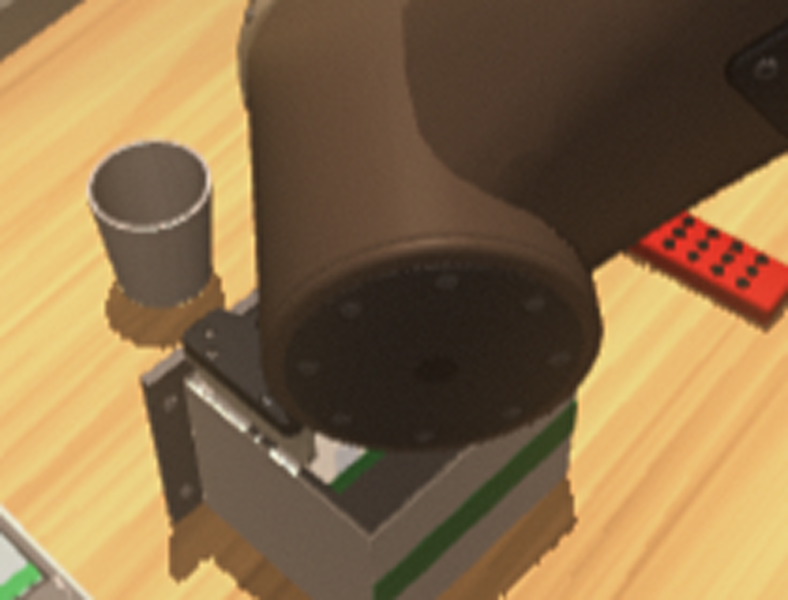

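The picture shows the green strip well down inside the box (about (360,468)), with the cup and remote in place. The remote's reading differs from before only because the arm partly hides it. The steady 2.4 N at 29 mm depth corresponds to about 0.6 rad, so I'm handing in.

```bash
python3 -c "
from plant import order
print(order.close_job())"
```

```text
the job is handed in; nothing more can be done
None
```

I pointed at the yellow cell for about 2 s, and the fingertips now hold the right-hand return box's flap open at an estimated 0.6 rad with about 2.4 N; I saw no contact with the cells or tray, the job is handed in, and no verdict came back.

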